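# Pull the catch screen from the insect suction sampler

### The arm

A 6-joint arm with a two-finger parallel gripper is mounted at the origin on the work surface. World frame = base frame: x ahead of the robot, y to its left, z up, the work surface at z = 0. Lengths are in mm, angles in rad, forces in N, time in s.
With the tool pointing down it reaches from about 350 to 975 mm from the base axis. Payload 7.1 kg.
Tool frame: the origin (TCP) lies at the very end of the fingers, on their centre line; the grasp point (between the pads) lies 19 mm behind it; x points along the fingers, y is the direction in which the jaws open and shut, and the axes are right-handed (so a half turn about x gives the same grasp; the last joint's range is limited). The gripper opens to 88 mm and grips with 3 to 60 N. Pads are 20 mm wide; open, the fingers measure 115 mm over their backs; the gripper's body (75 mm by 178 mm) begins 61 mm behind the grasp point.
Start: joints at [-1.286, 0.423, 1.63, -0, 1.089, -0.019], TCP at [186.986, -596.357, 222.675] pointing down, gripper open.
Joint ranges: [-3, 3], [-0.9, 2.11], [0.09, 2.58], [-1.31, 4.45], [0.11, 2.69], [-2.54, 2.54]. Speed limits (rad/s): [2.39, 2.39, 3.01, 3.14, 3.14, 3.14].

### API

Orientations are given as a rotation vector (axis times angle).
In Python, from workcell import ctrl gives the robot as it stands. The module is installed in compiled form; this text tells all that it offers.
- The arm moves only by the tool carry_out, never from a script. Its argument "commands" is a list of rows, each a list of 6 numbers: the shift along the tool's x, y, z in m, then the turn, a rotation vector about the tool's x, y, z in degrees. In form: [[tx, ty, tz, rx, ry, rz], ...]. A call has 1 to 8 rows; each row shifts and turns the pose as measured when the row begins, along the tool's axes as they then stand; what a row does not reach is not made up. A row lasts 1/8 s, in which the tool goes at most 62.5 mm and 10.7 degrees, less where a joint would pass 70% of its speed; a pose out of reach is approached as far as the arm can. A call with a gripper value outside its range is refused whole. "grip" is the closure, from 0 (fully open) to 1 (shut), set as the call begins (left out, the last holds). The fingers move at their own pace and stop on an object; the grip force is fixed at half the most. Time passes only in rows, so rows that do not move let the fingers close. It gives the time, the measured TCP pose, the force and the opening at its end, in the units of the state.
- ctrl.get_obs(): the state, without advancing time (a new reading comes with each control period).
- ctrl.get_image(name): name is "scene" or "top"; returns a dict with "pixels" (480x640x3 uint8, blue, green, red), "intrinsics" (3x3 intrinsics, pixels), "rvec" (rotation vector, rad) and "tvec" (3), from world to camera coordinates, as OpenCV has them. Camera axes: x right, y down, z forward; pixel columns grow to the right and rows downward; lengths in mm; the calibration is good to about 2 mm. A picture is of the moment at which its call begins. There is no depth.
- ctrl.close_job(): hands the job in, once; it reports no verdict.
The state is a dict: "t": time; "qpos": joint angles; "qvel": joint speeds; "joint_torque": joint torques, N m; "ee_pos": TCP position; "orientation": TCP orientation; "ft_force": force on the tool from outside, world axes, zero at the start; "moment": the same for the moment, N m; "width": finger opening in mm.
Only numpy, scipy, OpenCV 4.12 (cv2) and the standard library are available. Lean on these libraries where they do the work, as an engineer would, in place of code of your own. Each camera call takes 0.05 s, during which the arm holds its last target. There are 200 camera calls.

### The job

Get the catch screen out of the suction sampler for picking over: swing the toggle clamp back off the lid, lift the lid right open, and draw the screen cassette straight up out of its guides by the orange tab. Keep it upright the whole way, carry it over the white sorting tray and finish still holding it there in the gripper, upright and at rest over the middle of the tray, its lower edge about a hand's breadth above the tray floor, with clamp and lid left open. Leave the tray, the bottle, the roll of tape and the tube rack where they are.

Things in the scene. Friction and masses are not known exactly. Their poses are not given: they have to be found in the camera images.
- sampler: Suction sampler, fixed: grey open-topped housing 220 (x) x 120 (y) x 110 mm high, walls 6 mm; black fan box behind it (x +135 to +245 mm, 100 high), inlet stub in front (to x -140 mm, 84 high). Origin: centre of the housing's underside, on the bench; x away from the inlet, z up. Blue lid on top, hinged along the -y edge; toggle clamp on a ledge at the +y side.
- guides (a point): In the sampler's axes the cassette's seat at sampler (0, 0, 8) mm. The cassette stands here on edge, along x, between two guide channels at its ends (x about +-75 mm, lips up to 76 mm above the bench, 2 to 4 mm play), so it comes out only straight up.
- clamp_arm (a joint): Swing of the toggle clamp's holding arm. 0 = clamped: arm level towards -y, its rubber foot on the lid, handle upright; the lid cannot then be lifted. 1.42 = fully open (stop): arm nearly upright (top 215 mm above the bench), handle laid out to +y, its tip at y = 210 mm, 157 mm above the bench. Stays open. Handle swing is about 0.3, 0.6, 0.95, 1.28 rad when the arm reads 0.15, 0.45, 0.9, 1.42.
- clamp_pivot (a point): Pivot of the clamp's holding arm (axis along the sampler's x), at sampler (55, 98, 142) mm; fixed. The arm reaches 70 mm from it to -y when clamped, its top bolt 24 mm above it.
- clamp_grip (a point): Middle of the clamp's red grip, a round bar 18 mm thick along the handle, ending 27 mm beyond this point. Clamped: at sampler (55, 114, 229) mm, upright, handle pivot 75 mm below. Push it to sampler +y, away from the lid: 5 to 10 N over dead centre (first 0.15 rad), then 1 to 3 N. The handle tips over outwards; fully open, this point is at sampler (55, 184, 149) mm.
- lid (a joint): Blue hinged lid, 220 (x) x 128 (y) x 8 mm, 0.25 kg, top face 118 mm above the bench when shut. 0 = shut, 1.57 = upright on its -y edge, 1.85 = the stop, leaning out. Stiff hinge: stays at any angle; lifting at the handle takes about 4 N.
- lid_hinge (a point): Point on the lid's hinge axis (along the sampler's x), at sampler (0, -62, 109) mm; fixed.
- lid_handle (a point): Middle of the lid's steel bar handle: round bar 10 mm thick, 60 mm long, along the sampler's x on a post at each end, centred 35 mm off the lid's top face. Lid shut: at sampler (-55, 30, 153) mm, 102 mm from the hinge axis, 110 mm to -x of the clamp's arm.
- cassette: Catch-screen cassette: white frame 150 (x) x 18 (y) x 66 mm high with grey-green mesh, orange pull tab on top, about 0.13 kg. Origin: centre of the frame's underside, z up towards the tab. At the start it stands in the guides under the shut lid, within 1 mm, axes as the sampler's.
- cassette_tab (a point): Point in the orange pull tab, 82 mm above the cassette's underside. Tab 40 (x) x 10 (y) x 30 mm, from 66 to 96 mm above the underside, in the middle. In the guides its top is 6 mm below the housing's rim, with 49 mm free on either side in y.
- tray: White sorting tray, open on top, 240 (x) x 200 (y) x 30 mm high, walls and floor about 4 mm. Origin: centre of its underside.
- bottle: Clear bottle with blue cap, 70 mm across, 150 mm high; leave it alone. Origin: centre of its underside.
- tape: Roll of cream masking tape lying flat, 90 mm across, 24 mm high; leave it alone. Origin: centre of its underside.
- tube_rack: White tube rack 70 (x) x 160 (y) x 45 mm with blue-capped tubes up to 117 mm high; leave it alone. Origin: centre of its underside.

How it is judged (in metres and radians):
On the way, in this order (a step that is already met when the one before it is completed fails the run):
1. the toggle clamp is swung back off the lid (arm past 1.15 rad), the lid still shut (value of joint clamp_arm above 1.15 rad and value of joint lid below 0.1 rad), for 0.2 s.
2. the lid stands open (past 1.45 rad) with the cassette still in its guides (value of joint lid above 1.45 rad and z of cassette in the frame of sampler below 0.03 m), for 0.2 s.
3. the cassette is drawn up clear of the housing, held in the fingers (z of cassette in the frame of sampler above 0.115 m and contact force between cassette and the fingers above 1 N), for 0.1 s.
At the end, for the whole second after the job is handed in: Held in the fingers, touching nothing else: cassette upright within 0.2 rad, at rest, its middle within 50 mm of the tray's along each tray axis, its underside 35 to 180 mm above the tray's underside; clamp arm past 1.15 rad, lid past 1.45 rad (value of joint clamp_arm above 1.15 rad and value of joint lid above 1.45 rad and x of cassette in the frame of tray between -0.05 and 0.05 m and y of cassette in the frame of tray between -0.05 and 0.05 m and z of cassette in the frame of tray between 0.035 and 0.18 m and angle between cassette's own z axis and vertical below 0.2 rad and linear speed of cassette below 0.03 m/s and contact force between cassette and the fingers above 1 N and contact force between cassette and tray below 0.05 N); the arm keeps its last pose, push and grip.
It fails at once if the cassette is tipped by more than 0.5 rad (angle between cassette's own z axis and vertical above 0.5 rad).
It fails at once if the tray is shoved (more than 30 mm) (distance of tray from where it was at the start of the episode above 0.03 m).
It fails at once if the bottle is moved more than 30 mm (distance of bottle from where it was at the start of the episode above 0.03 m).
It fails at once if the tape is moved more than 30 mm (distance of tape from where it was at the start of the episode above 0.03 m).
It fails at once if the tube rack is moved more than 30 mm (distance of tube_rack from where it was at the start of the episode above 0.03 m).
It also fails if it takes over 72 s, if anything falls off the work surface, if the arm or the gripper's body presses on something with over 40 N, if the wrist force passes 120 N, or if a joint passes its speed limit or range.

## Working session

There is one attempt and no reset: what is moved stays moved. The work goes in short steps, Python scripts to look and compute and a tool call to move; the robot and the scene stay as the last step left them, time stands still between calls to the robot, and variables do not carry over. Pictures are saved under pics/ and viewed, about 8 in all and at most 12, crops included, and the job is handed in when it is done.

Besides the shell and the picture viewer there is one more tool, called after ">>>" as name(argument=value, ...) on one line, values as JSON. carry_out: Moves the arm, as the interface text tells. Its arguments: {"type":"object","properties":{"commands":{"type":"array"},"grip":{"type":"number"}},"required":["commands"]}

```bash
mkdir -p pics; python3 - <<'E'
from workcell import ctrl
import cv2,pickle
o=ctrl.get_obs();print(o)
d={n:ctrl.get_image(n) for n in("scene","top")}
pickle.dump(d,open('im0.pkl','wb'))
for n in d: cv2.imwrite(f'pics/{n}0.png',d[n]['pixels']); print(n,d[n]['intrinsics'],d[n]['rvec'],d[n]['tvec'])
E
```

```text
{'t': 0.0, 'qpos': array([-1.28600498e+00,  4.23853488e-01,  1.63066449e+00,  2.14113523e-05,
        1.08862166e+00, -1.90251212e-02]), 'qvel': array([-3.51226973e-04,  4.90839279e-04,  2.85213667e-04, -1.37305438e-03,
        6.04157332e-04,  7.70018934e-05]), 'joint_torque': array([-1.36541836e-03, -5.44625688e+01, -2.73658347e+01,  6.40685298e-02,
        2.26576289e-02, -7.03683486e-05]), 'ee_pos': array([ 186.8376004 , -595.84149299,  221.90383174]), 'orientation': array([ 2.05826354,  0.31671301, -2.05865122]), 'ft_force': array([-0.03733096, -0.91092819,  0.50518918]), 'moment': array([-0.01269656, -0.00978133,  0.02212167]), 'width': 87.60971489574794}
scene [[451.23071436   0.         314.11751456]
 [  0.         451.23071436 238.66075616]
 [  0.           0.           1.        ]] [ 1.97900355  1.39510438 -0.60608774] [-108.39455724 -279.66630556 1490.65875024]
top [[433.33390751   0.         323.11807339]
 [  0.         433.33390751 240.08931945]
 [  0.           0.           1.        ]] [ 2.14636766 -2.16641972  0.11979298] [-73.43298662 571.55124054 964.32064667]
```

View pics/scene0.png

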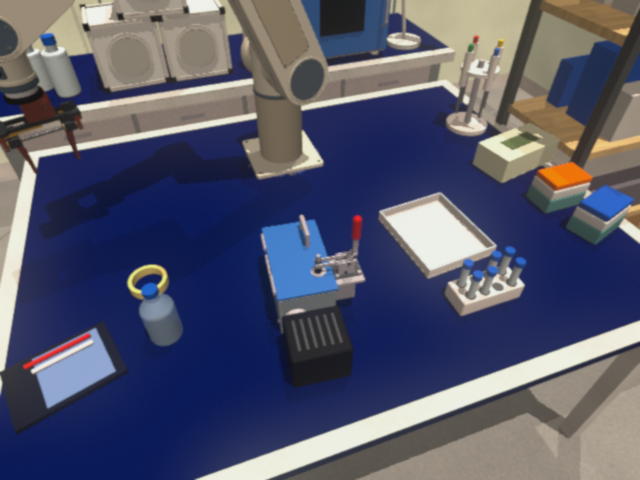

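View pics/top0.png

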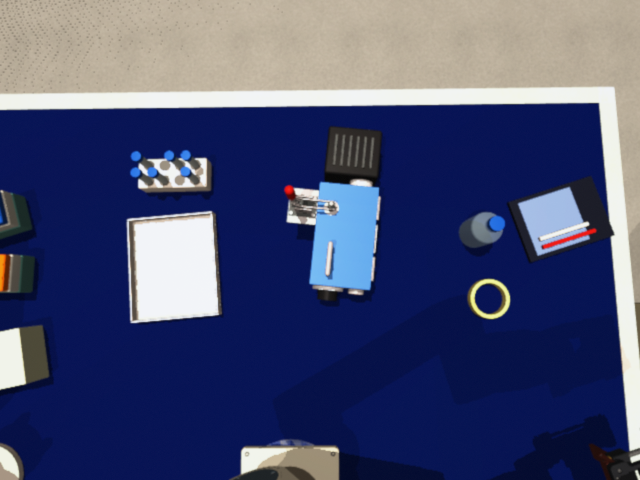

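The pictures show the sampler with the lid at about (345,236) in the top view, the red grip at (290,191) and the lid handle at (329,258). The tray is at (174,267), the rack at (174,172), the bottle at (483,231) and the tape at (489,298). Image up is world +x and image left is world +y.

```bash
cat > h.py <<'E'
import numpy as np,cv2
from scipy.spatial.transform import Rotation as R
def proj(im,P): return cv2.projectPoints(np.array(P,float).reshape(-1,1,3),im['rvec'],im['tvec'],im['intrinsics'],None)[0].reshape(-1,2)
def back(im,uv,z):
    M=R.from_rotvec(im['rvec']).as_matrix();c=-M.T@im['tvec']
    uv=np.atleast_2d(np.array(uv,float));r=np.c_[uv,np.ones(len(uv))]@np.linalg.inv(im['intrinsics']).T@M
    return c+r*((z-c[2])/r[:,2])[:,None]
def biggest(m):
    c=max(cv2.findContours(m.astype(np.uint8),0,1)[0],key=cv2.contourArea);return c
E
python3 - <<'E'
from h import *
import pickle
d=pickle.load(open('im0.pkl','rb'));t=d['top'];s=d['scene']
def rect(im,m,z):
    c=biggest(m).reshape(-1,2);w=back(im,c,z)[:,:2].astype(np.float32);r=cv2.minAreaRect(w);return r,cv2.boundingRect(c)
h=cv2.cvtColor(t['pixels'],cv2.COLOR_BGR2HSV);H,S,V=[h[...,i].astype(int) for i in range(3)]
print('lid',rect(t,(H>98)&(H<118)&(V>140)&(S>120),118))
w=(S<60)&(V>130);w[:, :100]=0;w[:,240:]=0;w[:205]=0;w[330:]=0
print('tray',rect(t,w,30))
m=((H<8)|(H>172))&(S>150)&(V>120);m[:, :250]=0;m[:,320:]=0
ys,xs=np.nonzero(m);print('red top',xs.mean(),ys.mean(),back(t,[xs.mean(),ys.mean()],245))
y=(H>20)&(H<35)&(S>60)&(V>120);y[:,:440]=0;y[:,530:]=0;y[:260]=0;y[330:]=0
print('tape',rect(t,y,24))
print('rack',back(t,[[140,160],[208,158],[211,186],[142,188]],45),'bottle',back(t,[496,223],150))
h=cv2.cvtColor(s['pixels'],cv2.COLOR_BGR2HSV);H,S,V=[h[...,i].astype(int) for i in range(3)]
c=biggest((H>98)&(H<118)&(V>140)&(S>120)&(np.arange(640)[None]>200)&(np.arange(640)[None]<380)&(np.arange(480)[:,None]>200))
print('scene lid',rect(s,cv2.drawContours(np.zeros((480,640),np.uint8),[c],-1,1,-1),118))
m=((H<8)|(H>172))&(S>150)&(V>100);m[:,:340]=0;m[:,375:]=0;m[:200]=0;m[250:]=0
ys,xs=np.nonzero(m);print('red scene',xs.mean(),ys.mean(),ys.min(),ys.max())
E
```

```text
lid (((571.816162109375, -123.64784240722656), (128.12889099121094, 219.958251953125), 83.701171875), (309, 182, 70, 108))
tray (((515.1215209960938, 270.9106140136719), (241.2546844482422, 201.48207092285156), 4.707838535308838), (127, 211, 92, 112))
red top 288.66153846153844 189.72307692307692 [[639.48408099 -17.76789096 245.        ]]
tape (((434.3060302734375, -457.1089782714844), (89.4100570678711, 88.19943237304688), 89.4817886352539), (470, 279, 40, 40))
rack [[762.15697797 347.40818327  45.        ]
 [765.14898156 188.25644432  45.        ]
 [698.21606966 179.76974772  45.        ]
 [695.21979937 339.98166683  45.        ]] bottle [[ 588.52882742 -431.79982771  150.        ]]
scene lid (((572.9385375976562, -124.78321838378906), (127.89108276367188, 221.6336212158203), 83.68109130859375), (262, 220, 76, 80))
red scene 356.6036585365854 226.84146341463415 216 238
```

Sampler origin is at world (572, -124) with yaw -6.3°, and the red grip position confirms this. Next I'll get the tool axes and the start of the push.

```bash
cat >> h.py <<'E'
S0=np.array([572.3,-124.2,0]);YAW=np.deg2rad(-6.3);RS=R.from_euler('z',YAW)
def s2w(p): return S0+RS.apply(p)
def w2s(p): return RS.inv().apply(np.array(p)-S0)
def st(tgt=None,jaw=None):
    """state in sampler axes; shift in tool axes (mm) to sampler target; turn about tool axes to point down with jaws at sampler angle jaw"""
    from workcell import ctrl
    o=ctrl.get_obs();T=R.from_rotvec(o['orientation']);np.set_printoptions(precision=3,suppress=True)
    print('t',o['t'],'tcp_s',w2s(o['ee_pos']),'F_s',RS.inv().apply(o['ft_force']),'w',o['width'],'q',o['qpos'])
    A=RS.inv().as_matrix()@T.as_matrix();print('tool axes in sampler (cols)\n',A)
    if tgt is not None: print('shift mm',T.inv().apply(s2w(tgt)-o['ee_pos']))
    if jaw is not None:
        j=np.deg2rad(jaw);x=np.array([0,0,-1.]);y=np.array([np.cos(j),np.sin(j),0]);D=np.c_[x,y,np.cross(x,y)]
        print('turn deg',np.rad2deg(R.from_matrix(A.T@D).as_rotvec()))
E
python3 - <<'E'
from h import *
st([55,82,300],0)
st(None,180)
E
```

```text
t 0.1 tcp_s [-331.357 -511.136  221.995] F_s [-0.077  0.211  0.163] w 87.92267802532687 q [-1.286  0.424  1.631 -0.     1.089 -0.019]
tool axes in sampler (cols)
 [[-0.001  0.402 -0.916]
 [ 0.001 -0.916 -0.402]
 [-1.    -0.001 -0.   ]]
shift mm [ -77.465 -387.853 -592.23 ]
turn deg [-66.293  -0.046   0.068]
t 0.1 tcp_s [-331.357 -511.136  221.995] F_s [-0.077  0.211  0.163] w 87.92267802532687 q [-1.286  0.424  1.631 -0.     1.089 -0.019]
tool axes in sampler (cols)
 [[-0.001  0.402 -0.916]
 [ 0.001 -0.916 -0.402]
 [-1.    -0.001 -0.   ]]
turn deg [113.707   0.076   0.052]
```

>>> carry_out(commands=[[-0.017,0,0,-9.5,0,0],[-0.017,0,0,-9.5,0,0],[-0.017,0,0,-9.5,0,0],[-0.017,0,0,-9.5,0,0],[-0.017,0,0,-9.5,0,0],[-0.017,0,0,-9.5,0,0],[-0.017,0,0,-9.3,0,0]], grip=1)

```text
t: 0.98
ee_pos: [186.1, -593.4, 339.2]
orientation: [1.269, 1.185, -1.26]
ft_force: [0.5, 0.2, 0.7]
width: 21.4
```

>>> carry_out(commands=[[0,0.032,-0.05,0,0,0],[0,0.032,-0.05,0,0,0],[0,0.032,-0.05,0,0,0],[0,0.032,-0.05,0,0,0],[0,0.032,-0.05,0,0,0],[0,0.032,-0.05,0,0,0],[0,0.032,-0.05,0,0,0],[0,0.032,-0.05,0,0,0]])

```text
t: 1.98
ee_pos: [475.5, -204.5, 341.5]
orientation: [1.273, 1.182, -1.264]
ft_force: [0.7, -0.2, -0.2]
width: 0.5
```

```bash
python3 -c "
from h import *
st([55,80,300],0)"
```

```text
t 1.975 tcp_s [-87.427 -90.42  341.533] F_s [ 0.691 -0.149 -0.181] w 0.4711004454975475 q [-0.434  0.143  1.731  0.009  1.276 -0.359]
tool axes in sampler (cols)
 [[-0.005  0.999  0.032]
 [ 0.01   0.032 -0.999]
 [-1.    -0.004 -0.01 ]]
shift mm [  42.626  147.98  -165.343]
turn deg [ 1.83  -0.596  0.258]
```

>>> carry_out(commands=[[0.01,0.036,-0.04,0.4,-0.1,0],[0.01,0.036,-0.04,0.4,-0.1,0],[0.01,0.036,-0.04,0.4,-0.1,0],[0.01,0.036,-0.04,0.4,-0.1,0],[0,0,0,0,0,0]])

```text
t: 2.6
ee_pos: [638.1, -48.0, 299.2]
orientation: [1.283, 1.166, -1.287]
ft_force: [-0.2, 0.7, -0.5]
width: 0.3
```

```bash
python3 -c "
from h import *
st([55,80,222],0)"
```

```text
t 2.6 tcp_s [ 57.024  82.991 299.205] F_s [-0.238  0.676 -0.466] w 0.28275524766927723 q [-0.095  0.375  1.519  0.003  1.254  0.006]
tool axes in sampler (cols)
 [[-0.006  1.     0.008]
 [ 0.003  0.008 -1.   ]
 [-1.    -0.006 -0.003]]
shift mm [77.208 -1.576  3.185]
turn deg [ 0.476 -0.155  0.352]
```

>>> carry_out(commands=[[0.025,0,0.001,0.4,0,0.3],[0.026,-0.001,0.001,0,0,0],[0.026,-0.001,0.001,0,0,0],[0,0,0,0,0,0]])

```text
t: 3.1
ee_pos: [633.3, -52.3, 220.1]
orientation: [1.289, 1.159, -1.29]
ft_force: [-0.4, 0.7, 0.2]
width: -0.3
```

>>> carry_out(commands=[[0,0,-0.01,0,0,0],[0,0,-0.008,0,0,0],[0,0,-0.008,0,0,0],[0,0,-0.008,0,0,0],[0,0,-0.008,0,0,0]])

```text
t: 3.72
ee_pos: [639.6, -8.8, 224.4]
orientation: [1.292, 1.154, -1.287]
ft_force: [-0.5, 0.4, -0.4]
width: 0.3
```

```bash
python3 -c "
from h import *
st([55,119,222],0)"
```

```text
t 3.725 tcp_s [ 54.194 122.08  224.412] F_s [-0.538  0.343 -0.429] w 0.29652987762891303 q [-0.033  0.441  1.596  0.001  1.101  0.076]
tool axes in sampler (cols)
 [[ 0.002  1.     0.   ]
 [ 0.001  0.    -1.   ]
 [-1.     0.002 -0.001]]
shift mm [2.41  0.798 3.084]
turn deg [ 0.024 -0.081 -0.14 ]
```

>>> carry_out(commands=[[0.005,0,-0.007,0,0,0],[0.006,0,-0.007,0,0,0],[0.008,0,-0.007,0,0,0],[0.009,0,-0.007,0,0,0],[0.009,0,-0.006,0,0,0],[0.009,0,-0.006,0,0,0]])

```text
t: 4.47
ee_pos: [644.5, 34.3, 175.4]
orientation: [1.291, 1.155, -1.286]
ft_force: [0.2, 0.4, 0.6]
width: 0.2
```

```bash
python3 - <<'E'
from h import *
st([55,168,165],0)
from workcell import ctrl
a=ctrl.get_image('scene')['pixels'][170:400,220:420];b=ctrl.get_image('top')['pixels'][120:320,240:420]
cv2.imwrite('pics/c1.png',np.hstack([cv2.resize(a,(400,460)),cv2.resize(b,(400,460))]))
E
```

```text
t 4.475 tcp_s [ 54.359 165.505 175.391] F_s [0.201 0.431 0.602] w 0.2480443533776903 q [0.034 0.504 1.618 0.001 1.016 0.143]
tool axes in sampler (cols)
 [[ 0.003  1.     0.001]
 [ 0.002  0.001 -1.   ]
 [-1.     0.003 -0.002]]
shift mm [10.396  0.615 -2.478]
turn deg [ 0.059 -0.087 -0.158]
```

View pics/c1.png

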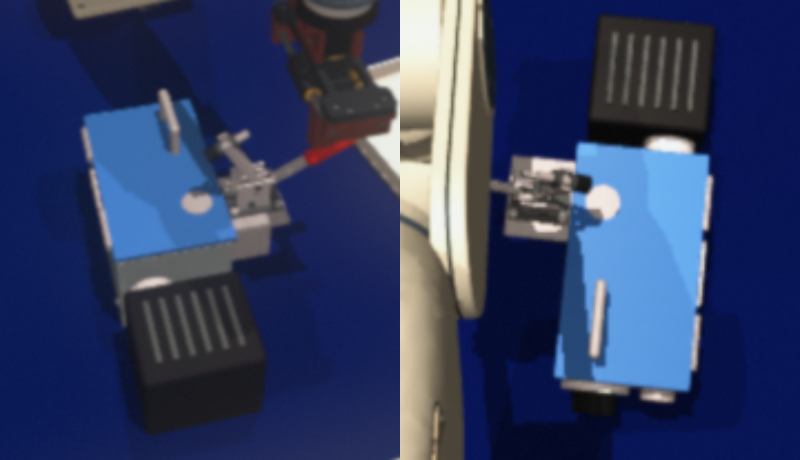

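The left crop shows the handle tipped outwards under the fingers, with the red grip at about (330,155). The holding arm is raised roughly 0.9 to 1 rad. I'll keep pushing to the stop.

>>> carry_out(commands=[[0.008,0,-0.004,0,0,0],[0.008,0,-0.003,0,0,0],[0.007,0,-0.002,0,0,0],[0.005,0,0,0,0,0]])

```text
t: 5.08
ee_pos: [646.7, 43.8, 150.0]
orientation: [1.292, 1.153, -1.284]
ft_force: [-11.7, 2.2, 30.7]
width: 0.9
```

```bash
python3 -c "
from h import *
st([55,172,150],0)"
```

```text
t 5.075 tcp_s [ 55.508 175.127 150.   ] F_s [-11.901   0.925  30.7  ] w 0.8853585879504211 q [0.049 0.538 1.629 0.001 0.97  0.157]
tool axes in sampler (cols)
 [[ 0.005  1.     0.001]
 [ 0.002  0.001 -1.   ]
 [-1.     0.005 -0.002]]
shift mm [-0.008 -0.512  3.126]
turn deg [ 0.065 -0.106 -0.283]
```

>>> carry_out(commands=[[-0.03,0,0,0,0,0],[-0.03,0,0,0,0,0],[-0.03,0,0,0,0,0],[-0.03,0,0,0,0,0],[-0.01,-0.037,0.048,0,0,0],[0,-0.037,0.048,0,0,0],[0,-0.036,0.048,0,0,0]])

```text
t: 5.95
ee_pos: [521.2, -87.8, 282.3]
orientation: [1.292, 1.153, -1.278]
ft_force: [0.2, -1.3, 0.2]
width: 0.3
```

>>> carry_out(commands=[[0,0,0,10,0,0],[0,0,0,10.5,0,0],[0,0,0,10.5,0,0],[0,0,0,10.5,0,0],[0,0,0,10.5,0,0],[0,0,0,10.5,0,0],[0,0,0,10.5,0,0],[0,0,0,10.5,0,0]], grip=0.45)

```text
t: 6.95
ee_pos: [517.7, -90.5, 281.1]
orientation: [-2.217, 0.026, 2.196]
ft_force: [0.4, -0.1, 0.4]
width: 48.3
```

>>> carry_out(commands=[[0,0,0,6,0,0],[0,0,0,0,0,0]])

```text
t: 7.2
ee_pos: [517.7, -90.3, 280.7]
orientation: [-2.16, 0.142, 2.139]
ft_force: [-0.3, -0.5, 0.4]
width: 48.4
```

```bash
python3 -c "
from h import *
st([-55,30,136],-90)
from workcell import ctrl
im=ctrl.get_image('scene');P=im['pixels'].copy()
for p in ([-55,30,153],[-85,30,153],[-25,30,153]):
    u=proj(im,s2w(p))[0]; cv2.circle(P,tuple(np.int32(u)),1,(0,255,255),-1)
cv2.imwrite('pics/c2.png',cv2.resize(P[150:340,210:450],(720,570)))
"
```

```text
t 7.2 tcp_s [-58.029  27.699 280.663] F_s [-0.199 -0.541  0.354] w 48.425911602257464 q [-0.198  0.205  1.798  0.005  1.13   1.506]
tool axes in sampler (cols)
 [[ 0.009 -0.025 -1.   ]
 [ 0.004 -1.     0.025]
 [-1.    -0.004 -0.009]]
shift mm [144.693  -1.742  -1.627]
turn deg [-1.458 -0.535  0.245]
```

View pics/c2.png

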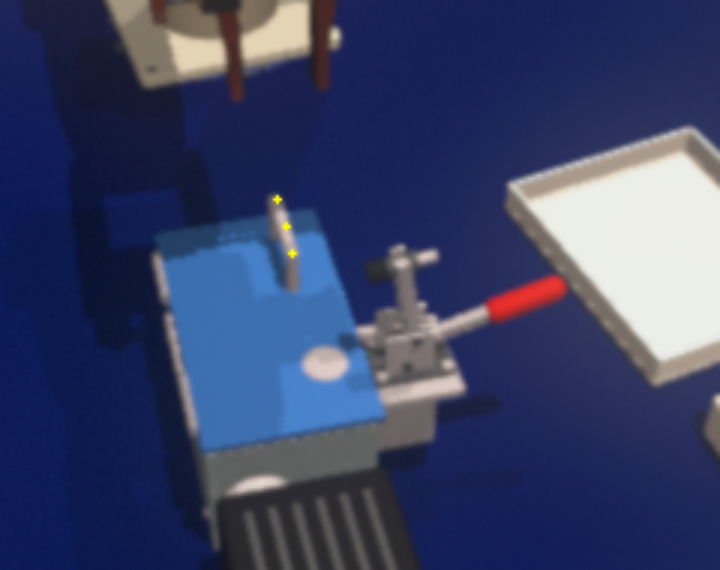

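The clamp is fully open, with the arm upright and the red grip laid out at about (525,300). The projected handle points lie on the bar. Next I descend and grip it.

>>> carry_out(commands=[[0.028,0,0,-1.4,-0.5,0.2],[0.028,0,0,0,0,0],[0.028,-0.001,-0.001,0,0,0],[0.028,-0.001,-0.001,0,0,0],[0.026,0,0,0,0,0],[0,0,0,0,0,0]])

```text
t: 8.0
ee_pos: [521.7, -88.3, 139.5]
orientation: [-2.176, 0.103, 2.168]
ft_force: [-0.2, 0.7, 0.7]
width: 48.5
```

```bash
python3 -c "
from h import *
st([-55,30,135],-90)"
```

```text
t 8.0 tcp_s [-54.239  30.134 139.512] F_s [-0.299  0.682  0.703] w 48.483704042550414 q [-0.191  0.4    1.904  0.002  0.835  1.474]
tool axes in sampler (cols)
 [[ 0.004  0.015 -1.   ]
 [ 0.001 -1.    -0.015]
 [-1.    -0.001 -0.004]]
shift mm [4.509 0.126 0.78 ]
turn deg [ 0.845 -0.213  0.047]
```

>>> carry_out(commands=[[0.0045,0,0,0.8,0,0],[0,0,0,0,0,0],[0,0,0,0,0,0],[0,0,0,0,0,0],[0,0,0,0,0,0]], grip=1)

```text
t: 8.62
ee_pos: [523.5, -90.8, 137.8]
orientation: [-2.178, 0.12, 2.159]
ft_force: [0.3, -6.6, -6.8]
width: 9.1
```

```bash
python3 -c "
from h import *
st([-55,30,135],-90)
a=np.arctan2(44,92)
for p in np.arange(0,1.76,.1): print(round(p,1), -62+102*np.cos(a+p)-30, 102*np.sin(a+p)-44)"
```

```text
t 8.625 tcp_s [-52.196  27.867 137.809] F_s [ 1.    -6.576 -6.759] w 9.117657142426886 q [-0.193  0.403  1.903 -0.003  0.826  1.487]
tool axes in sampler (cols)
 [[ 0.009  0.003 -1.   ]
 [-0.003 -1.    -0.003]
 [-1.     0.003 -0.009]]
shift mm [ 2.777 -2.151  2.823]
turn deg [ 0.177 -0.512 -0.182]
0.0 0.01769060683594148 0.00846072500849715
0.1 -4.835529562478911 8.975042174089047
0.2 -10.559668307662307 17.41231451298686
0.3 -17.097531926521057 25.23597530548311
0.4 -24.383796246905916 32.36785311909759
0.5 -32.345659324246334 38.73668858820204
0.6 -40.90356885451559 44.27884641404627
0.7 -49.97201703455602 48.93895118762826
0.8 -59.46039492778303 52.67044068247621
0.9 -69.27389779872829 55.43603108902403
1.0 -79.314472370618 57.20808954211212
1.1 -89.48179654130263 57.96891021944191
1.2 -99.67428176853915 57.71089125229936
1.3 -109.79008810912468 56.436610680914455
1.4 -119.72814176994515 54.158800695535305
1.5 -129.38914500390536 50.900220420591964
1.6 -138.67656826019473 46.69342851304819
1.7 -147.4976146756503 41.58045784706367
```

>>> carry_out(commands=[[-0.009,0.005,0,0,0,0],[-0.0085,0.006,0,0,0,0],[-0.008,0.0065,0,0,0,0],[-0.007,0.0073,0,0,0,0]])

```text
t: 9.12
ee_pos: [520.7, -115.3, 172.0]
orientation: [-2.177, 0.118, 2.157]
ft_force: [2.6, 3.8, -4.7]
width: 9.2
```

```bash
cat >> h.py <<'E'
def lid():
    from workcell import ctrl
    o=ctrl.get_obs();p=w2s(o['ee_pos'])-19*RS.inv().apply(R.from_rotvec(o['orientation']).apply([1,0,0]))
    v=p[1:]-[-62,109];print('grasp pt',p,'r',np.hypot(*v),'phi',np.arctan2(v[1],v[0])-.446)
E
python3 -c "
from h import *
st();lid()"
```

```text
t 9.125 tcp_s [-52.271   3.186 172.048] F_s [ 2.152  4.032 -4.748] w 9.218385924213013 q [-0.24   0.354  1.878  0.001  0.9    1.437]
tool axes in sampler (cols)
 [[ 0.009  0.003 -1.   ]
 [-0.001 -1.    -0.003]
 [-1.     0.001 -0.009]]
grasp pt [-52.451   3.201 191.048] r 104.79939438464257 phi 0.4533146649820606
```

>>> carry_out(commands=[[-0.006,0.0083,0,0,0,0],[-0.0051,0.0088,0,0,0,0],[-0.0042,0.0093,0,0,0,0],[-0.0033,0.0097,0,0,0,0],[-0.0023,0.0099,0,0,0,0]])

```text
t: 9.75
ee_pos: [515.7, -161.1, 197.7]
orientation: [-2.177, 0.113, 2.151]
ft_force: [3.1, 4.8, -3.8]
width: 9.2
```

```bash
python3 -c "
from h import *
st();lid()"
```

```text
t 9.75 tcp_s [-52.223 -42.842 197.684] F_s [ 2.536  5.063 -3.8  ] w 9.184538770823565 q [-0.329  0.327  1.845  0.008  0.959  1.346]
tool axes in sampler (cols)
 [[ 0.012  0.001 -1.   ]
 [ 0.004 -1.    -0.001]
 [-1.    -0.004 -0.012]]
grasp pt [-52.443 -42.926 216.683] r 109.35899704175914 phi 0.9494817877343458
```

>>> carry_out(commands=[[-0.0005,0.0098,0,0,0,0],[0.0005,0.0101,0,0,0,0],[0.0015,0.0102,0,0,0,0],[0.0025,0.0101,0,0,0,0]])

```text
t: 10.25
ee_pos: [510.9, -201.8, 198.2]
orientation: [-2.177, 0.111, 2.147]
ft_force: [-0.4, 4.6, 1.7]
width: 9.1
```

```bash
python3 -c "
from h import *
st();lid()"
```

```text
t 10.25 tcp_s [-52.465 -83.907 198.205] F_s [-0.877  4.548  1.67 ] w 9.121059844848995 q [-0.404  0.339  1.825  0.013  0.966  1.269]
tool axes in sampler (cols)
 [[ 0.013  0.001 -1.   ]
 [ 0.007 -1.    -0.001]
 [-1.    -0.007 -0.013]]
grasp pt [-52.715 -84.045 217.203] r 110.4262623056977 phi 1.3257864865739677
```

>>> carry_out(commands=[[0.003,0.009,0,0,0,0],[0.004,0.009,0,0,0,0],[0.005,0.009,0,0,0,0],[0.005,0.0085,0,0,0,0]])

```text
t: 10.75
ee_pos: [506.6, -240.0, 181.0]
orientation: [-2.177, 0.112, 2.148]
ft_force: [0.4, 4.1, 1.8]
width: 9.4
```

```bash
python3 -c "
from h import *
st();lid()
from workcell import ctrl
cv2.imwrite('pics/c3.png',cv2.resize(ctrl.get_image('scene')['pixels'][120:360,190:430],(600,600)))
"
```

```text
t 10.75 tcp_s [ -52.608 -122.282  181.012] F_s [-0.037  4.073  1.843] w 9.398226863695548 q [-0.47   0.378  1.813  0.013  0.94   1.203]
tool axes in sampler (cols)
 [[ 0.013  0.    -1.   ]
 [ 0.007 -1.    -0.   ]
 [-1.    -0.007 -0.013]]
grasp pt [ -52.858 -122.408  200.01 ] r 109.23374970882617 phi 1.7107792173533822
```

View pics/c3.png

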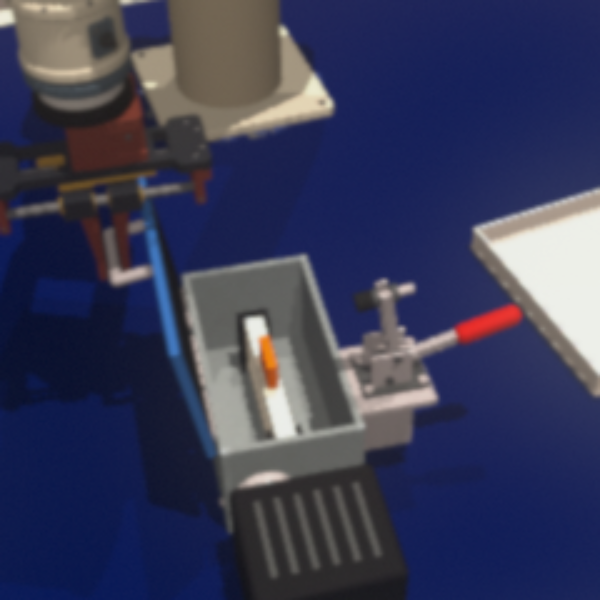

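The lid (blue, at about (170,310)) stands past upright with the handle in the fingers. The clamp is open and the cassette is in its guides, with the orange tab at (268,360). Now I release and rise.

>>> carry_out(commands=[[0,0,0,0,0,0],[0,0,0,0,0,0],[0,0,0,0,0,0]], grip=0.68)

```text
t: 11.18
ee_pos: [506.3, -241.9, 179.6]
orientation: [-2.177, 0.114, 2.149]
ft_force: [-0.9, -0.6, -0.6]
width: 28.0
```

>>> carry_out(commands=[[-0.02,0.001,0,0,0,0],[-0.03,0,0,0,0,0],[-0.04,0,0,0,0,0],[-0.04,0,0,0,0,0],[-0.02,0,0,0,0,0]])

```text
t: 11.8
ee_pos: [503.4, -242.1, 332.2]
orientation: [-2.174, 0.112, 2.154]
ft_force: [0.2, 0.3, 0.5]
width: 28.2
```

>>> carry_out(commands=[[0,-0.015,-0.006,-10.5,0,0],[0,-0.016,-0.003,-10.5,0,0],[0,-0.016,0,-10.5,0,0],[0,-0.015,0.003,-10.5,0,0],[0,0,0,-10.5,0,0],[0,0,0,-10.5,0,0],[0,0,0,-10.5,0,0],[0,0,0,-10.5,0,0]])

```text
t: 12.8
ee_pos: [500.0, -181.5, 336.1]
orientation: [1.346, 1.109, -1.326]
ft_force: [0.3, 0.3, 0.3]
width: 28.5
```

```bash
python3 -c "
from h import *
st([0,0,300],0)
from workcell import ctrl
cv2.imwrite('pics/c4.png',cv2.resize(ctrl.get_image('scene')['pixels'][120:360,190:430],(600,600)))
for n in ('top','scene'):
  im=ctrl.get_image(n);h=cv2.cvtColor(im['pixels'],cv2.COLOR_BGR2HSV)
  m=cv2.inRange(h,(5,150,120),(22,255,255));y0,x0=np.int32(proj(im,s2w([0,0,104]))[0][::-1]);k=np.zeros_like(m);k[y0-25:y0+25,x0-25:x0+25]=1
  ys,xs=np.nonzero(m*k)
  if len(xs): print(n,len(xs),xs.mean(),ys.mean(),'tab', w2s(back(im,[xs.mean(),ys.mean()],100)), 'exp',proj(im,s2w([0,0,104])))
"
```

```text
t 12.8 tcp_s [-65.551 -64.87  336.069] F_s [0.261 0.35  0.337] w 28.48419048700443 q [-0.373  0.16   1.723  0.005  1.244 -0.198]
tool axes in sampler (cols)
 [[ 0.016  0.998 -0.067]
 [ 0.001 -0.067 -0.998]
 [-1.     0.016 -0.002]]
shift mm [ 37.152  60.487 -69.044]
turn deg [-3.844 -0.086 -0.892]
top 79 344.69620253164555 236.51898734177215 tab [[ -1.925  -1.719 100.   ]] exp [[344.059 235.316]]
scene 84 297.2142857142857 264.14285714285717 tab [[  8.265  -2.696 100.   ]] exp [[297.595 260.039]]
```

View pics/c4.png

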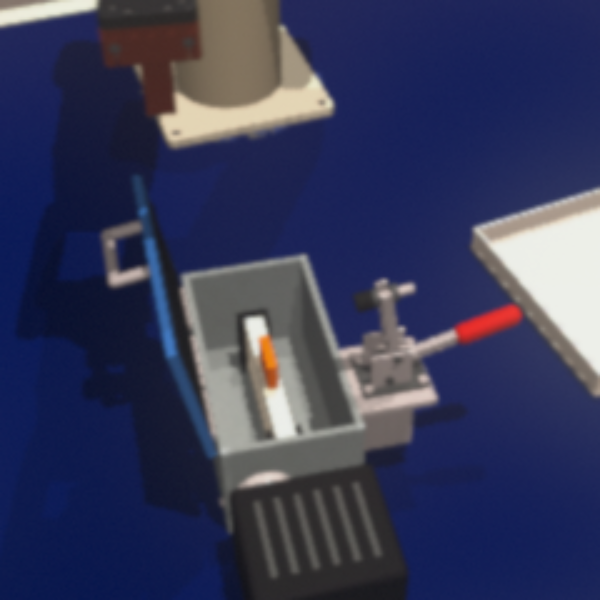

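The lid stays leaning open with the fingers clear of it. The tab measures at about sampler (-1,-1.5), so I'll approach with the jaws along x.

>>> carry_out(commands=[[0.012,0.02,-0.022,-1.3,0,-0.3],[0.012,0.02,-0.022,-1.3,0,-0.3],[0.012,0.02,-0.022,-1.2,0,-0.3],[0,0,0,0,0,0]], grip=0.27)

```text
t: 13.45
ee_pos: [572.5, -125.4, 300.5]
orientation: [1.31, 1.141, -1.308]
ft_force: [0.1, 0.4, 0.3]
width: 63.0
```

```bash
python3 -c "
from h import *
st([-1,-1.5,180],0)"
```

```text
t 13.45 tcp_s [  0.371  -1.199 300.451] F_s [0.082 0.381 0.282] w 62.95369821440061 q [-0.236  0.286  1.643  0.001  1.212 -0.1  ]
tool axes in sampler (cols)
 [[ 0.001  1.    -0.027]
 [ 0.001 -0.027 -1.   ]
 [-1.     0.001 -0.001]]
shift mm [120.449  -1.475   0.426]
turn deg [-1.519 -0.042 -0.054]
```

>>> carry_out(commands=[[0.04,-0.001,0,-1.5,0,0],[0.04,0,0,0,0,0],[0.04,0,0,0,0,0],[0,0,0,0,0,0]])

```text
t: 13.95
ee_pos: [571.1, -127.6, 180.7]
orientation: [1.299, 1.145, -1.295]
ft_force: [-0.3, -0.1, -0.0]
width: 64.2
```

```bash
python3 -c "
from h import *
st([-1,-1.5,79],0)"
```

```text
t 13.95 tcp_s [ -0.783  -3.503 180.665] F_s [-0.304 -0.117 -0.048] w 64.1538366458445 q [-0.24   0.415  1.755 -0.001  0.967 -0.118]
tool axes in sampler (cols)
 [[ 0.005  1.    -0.011]
 [-0.001 -0.011 -1.   ]
 [-1.     0.005  0.001]]
shift mm [101.66   -0.732  -2.113]
turn deg [-0.649  0.065 -0.277]
```

>>> carry_out(commands=[[0.025,0,-0.001,-0.6,0,-0.2],[0.025,0,-0.001,0,0,0],[0.025,0,-0.001,0,0,0],[0.016,0,0,0,0,0],[0,0,0,0,0,0]])

```text
t: 14.58
ee_pos: [577.4, -128.6, 98.1]
orientation: [1.3, 1.136, -1.287]
ft_force: [0.2, 0.6, -0.1]
width: 63.8
```

```bash
python3 -c "
from h import *
st([-1,-1.5,79],0)"
```

```text
t 14.575 tcp_s [ 5.533 -3.827 98.088] F_s [ 0.17   0.65  -0.056] w 63.84398076071929 q [-0.238  0.535  1.792 -0.002  0.799 -0.117]
tool axes in sampler (cols)
 [[ 0.015  1.    -0.01 ]
 [-0.004 -0.01  -1.   ]
 [-1.     0.015  0.004]]
shift mm [18.978 -6.845 -2.331]
turn deg [-0.547  0.206 -0.872]
```

>>> carry_out(commands=[[0.006,-0.006,-0.002,-0.5,0.2,-0.9],[0.006,-0.001,-0.001,0,0,0],[0,0,0,0,0,0]])

```text
t: 14.95
ee_pos: [572.0, -125.2, 88.0]
orientation: [1.291, 1.153, -1.289]
ft_force: [0.4, 0.2, 0.3]
width: 63.9
```

```bash
python3 -c "
from h import *
st([-1,-1.5,79],0)"
```

```text
t 14.95 tcp_s [-0.187 -1.012 87.991] F_s [0.397 0.196 0.252] w 63.877785268730086 q [-0.236  0.548  1.8   -0.     0.791 -0.125]
tool axes in sampler (cols)
 [[ 0.002  1.    -0.001]
 [-0.    -0.001 -1.   ]
 [-1.     0.002  0.   ]]
shift mm [ 8.989 -0.833  0.486]
turn deg [-0.057  0.021 -0.132]
```

>>> carry_out(commands=[[0.005,-0.001,0,0,0,0],[0.004,0,0,0,0,0],[0,0,0,0,0,0]])

```text
t: 15.32
ee_pos: [571.2, -125.0, 78.7]
orientation: [1.291, 1.152, -1.289]
ft_force: [-0.6, 0.9, -0.0]
width: 64.0
```

>>> carry_out(commands=[[0,0,0,0,0,0],[0,0,0,0,0,0],[0,0,0,0,0,0],[0,0,0,0,0,0]], grip=1)

```text
t: 15.82
ee_pos: [571.3, -125.1, 78.8]
orientation: [1.291, 1.152, -1.288]
ft_force: [-0.5, 0.2, -1.3]
width: 39.6
```

```bash
python3 -c "
from h import *
st([-1,-1.5,79],0)"
```

```text
t 15.825 tcp_s [-0.878 -0.968 78.756] F_s [-0.477  0.186 -1.265] w 39.63734571450479 q [-0.236  0.562  1.805 -0.     0.772 -0.125]
tool axes in sampler (cols)
 [[ 0.003  1.    -0.001]
 [-0.    -0.001 -1.   ]
 [-1.     0.003  0.   ]]
shift mm [-0.244 -0.121  0.532]
turn deg [-0.051  0.027 -0.168]
```

Gripped at 39.6 mm, which matches the 40 mm tab. Now I lift slowly.

>>> carry_out(commands=[[-0.008,0,0,0,0,0],[-0.01,0,0,0,0,0],[-0.01,0,0,0,0,0],[-0.01,0,0,0,0,0],[-0.01,0,0,0,0,0],[-0.01,0,0,0,0,0]])

```text
t: 16.58
ee_pos: [570.8, -125.0, 140.7]
orientation: [1.291, 1.153, -1.289]
ft_force: [-0.5, 0.2, -2.2]
width: 39.8
```

```bash
python3 -c "
from h import *
st([-1,-1.5,310],0)"
```

```text
t 16.575 tcp_s [ -1.39   -0.914 140.683] F_s [-0.529  0.141 -2.192] w 39.82204462636422 q [-0.236  0.469  1.78  -0.     0.89  -0.125]
tool axes in sampler (cols)
 [[ 0.002  1.    -0.001]
 [-0.    -0.001 -1.   ]
 [-1.     0.002  0.   ]]
shift mm [-169.315    0.808    0.654]
turn deg [-0.052  0.023 -0.141]
```

>>> carry_out(commands=[[-0.02,0,0,0,0,0],[-0.02,0,0,0,0,0],[-0.02,0,0,0,0,0],[-0.02,0,0,0,0,0],[-0.02,0,0,0,0,0],[-0.025,0,0,0,0,0],[-0.025,0,0,0,0,0],[-0.025,0,0,0,0,0]])

```text
t: 17.58
ee_pos: [568.3, -124.3, 323.3]
orientation: [1.29, 1.155, -1.291]
ft_force: [0.7, -0.3, -1.3]
width: 39.8
```

```bash
python3 -c "
from h import *
T=w2s([515.1,270.9,170]);print(T)
st([T[0],T[1],320],0)
from workcell import ctrl
cv2.imwrite('pics/c5.png',cv2.resize(ctrl.get_image('scene')['pixels'][100:360,170:470],(690,598)))"
```

```text
[-100.21059296  386.43717091  170.        ]
t 17.575 tcp_s [ -3.994  -0.581 323.314] F_s [ 0.731 -0.27  -1.254] w 39.823084379217995 q [-0.236  0.26   1.626 -0.     1.257 -0.125]
tool axes in sampler (cols)
 [[-0.     1.    -0.001]
 [-0.    -0.001 -1.   ]
 [-1.    -0.     0.   ]]
shift mm [   3.34   -96.576 -386.929]
turn deg [-0.053  0.003  0.026]
```

View pics/c5.png

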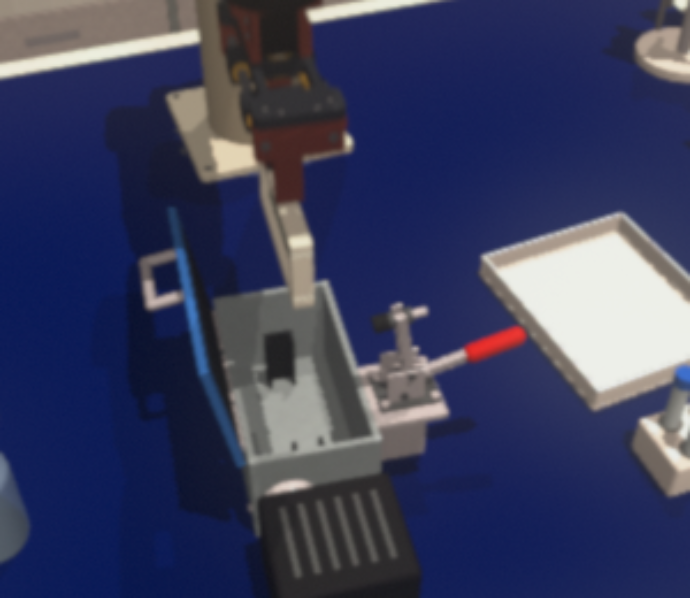

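The cassette is out and hanging upright under the fingers at about (300,260), with the guides empty and the lid and clamp still open. Now I carry it over.

>>> carry_out(commands=[[0,-0.002,-0.008,0,0,0],[0,-0.004,-0.016,0,0,0],[0,-0.006,-0.024,0,0,0],[0,-0.007,-0.028,0,0,0],[0,-0.007,-0.028,0,0,0],[0,-0.007,-0.028,0,0,0],[0,-0.007,-0.028,0,0,0],[0,-0.007,-0.028,0,0,0]])

```text
t: 18.62
ee_pos: [536.6, 78.4, 318.4]
orientation: [1.287, 1.161, -1.298]
ft_force: [-0.5, 0.3, -1.4]
width: 39.7
```

>>> carry_out(commands=[[0,-0.007,-0.028,0,0,0],[0,-0.007,-0.028,0,0,0],[0,-0.007,-0.028,0,0,0],[0,-0.007,-0.028,0,0,0],[0,-0.007,-0.028,0,0,0],[0,-0.004,-0.016,0,0,0],[0,-0.002,-0.008,0,0,0],[0,0,0,0,0,0]])

```text
t: 19.62
ee_pos: [503.3, 257.2, 309.4]
orientation: [1.27, 1.172, -1.307]
ft_force: [-0.5, -0.5, -1.4]
width: 39.5
```

```bash
python3 -c "
from h import *
st([-100.2,386.4,165],0)"
```

```text
t 19.625 tcp_s [-110.475  371.521  309.358] F_s [-0.416 -0.562 -1.45 ] w 39.54613778560228 q [0.448 0.257 1.662 0.007 1.247 0.55 ]
tool axes in sampler (cols)
 [[-0.024  1.     0.005]
 [-0.007  0.005 -1.   ]
 [-1.    -0.024  0.007]]
shift mm [143.962  13.839 -15.802]
turn deg [0.305 0.393 1.384]
```

>>> carry_out(commands=[[0.012,0.004,-0.004,0.3,0.4,0.7],[0.022,0.004,-0.004,0,0,0.7],[0.025,0.002,-0.003,0,0,0],[0.025,0.001,-0.003,0,0,0],[0.025,0,0,0,0,0],[0.02,0,0,0,0,0],[0.01,0,0,0,0,0],[0,0,0,0,0,0]])

```text
t: 20.62
ee_pos: [518.3, 263.6, 167.2]
orientation: [1.296, 1.148, -1.293]
ft_force: [-0.2, 0.4, -1.7]
width: 40.0
```

```bash
python3 -c "
from h import *
st([-100.2,386.4,165],0)"
```

```text
t 20.625 tcp_s [-96.237 379.531 167.155] F_s [-0.211  0.389 -1.683] w 40.032061946506275 q [ 0.451  0.428  1.771 -0.003  0.94   0.571]
tool axes in sampler (cols)
 [[ 0.003  1.    -0.008]
 [-0.001 -0.008 -1.   ]
 [-1.     0.003  0.001]]
shift mm [ 2.136 -4.022 -6.84 ]
turn deg [-0.438  0.043 -0.199]
```

Within 8 mm of centre, with the underside about 97 mm up. I'll settle and check.

>>> carry_out(commands=[[0.002,-0.003,-0.006,0,0,0],[0,0,0,0,0,0],[0,0,0,0,0,0],[0,0,0,0,0,0]])

```text
t: 21.12
ee_pos: [517.3, 271.0, 167.6]
orientation: [1.3, 1.147, -1.289]
ft_force: [-0.2, -0.4, -0.9]
width: 39.7
```

```bash
python3 -c "
from h import *
st([-100.2,386.4,165],0)
from workcell import ctrl
a=ctrl.get_image('scene')['pixels'][120:360,220:540]
cv2.imwrite('pics/c6.png',cv2.resize(a,(800,600)))
print(ctrl.get_obs()['qvel'])"
```

```text
t 21.125 tcp_s [-98.039 386.731 167.561] F_s [-0.103 -0.434 -0.946] w 39.70013972673258 q [ 0.463  0.429  1.768 -0.003  0.937  0.583]
tool axes in sampler (cols)
 [[ 0.007  1.    -0.008]
 [ 0.002 -0.008 -1.   ]
 [-1.     0.007 -0.002]]
shift mm [ 2.545 -2.176  0.352]
turn deg [-0.441 -0.089 -0.403]
[-0.002  0.004  0.002 -0.    -0.    -0.   ]
```

View pics/c6.png

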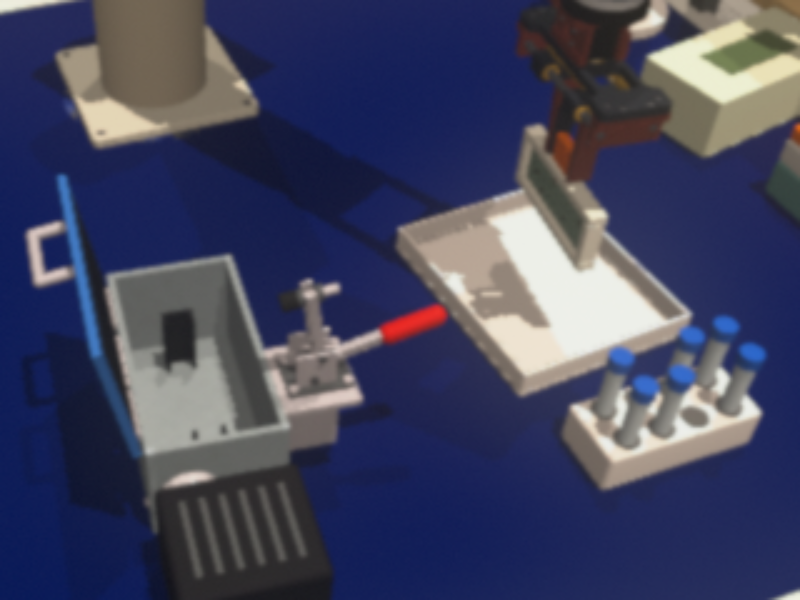

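The cassette hangs upright over the tray at about (565,200), and the lid and clamp are open. The tray and rack look where they were. I'm handing it in.

```bash
python3 -c "
from workcell import ctrl
print(ctrl.close_job())"
```

```text
the job is handed in; nothing more can be done
None
```

The job is handed in: the cassette is held upright and at rest over the middle of the tray, with the clamp and lid left open. The hand-in gives no verdict, so I can't say whether it passed.

- **Sequence:** I pushed the toggle clamp over to its stop, then swung the lid by its bar handle to about 1.7 rad. I drew the cassette straight up by the orange tab, lifted it over the clamp and carried it to the tray. This took 21 s of the 72 s allowed.
- **Cassette position:** the tool was within about 3 mm of the tray centre, and the underside works out at about 97 mm above the bench. Tool tilt was under 1°.
- **Grip:** the opening was 39.7 mm on the 40 mm tab, and the joints were practically still.
- **Scene:** in the last picture the clamp and lid are open and the tray and tube rack look undisturbed. The bottle and tape were outside that picture, but the arm never went near them.

Two things did not go exactly as planned. The handle bar slid about 8 mm towards the fingertips while the lid was swinging, and the descent into the housing drifted 6 mm in x, which I corrected before gripping. I estimated the lid and clamp angles from the geometry and pictures, because neither could be read directly.

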